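# Load the drilling slide and hold it at its click stop

### The job

Put the tall limewood block into the pocket of the sliding carriage, flat on the pocket's floor, and let go of it. Then grip the carriage by its black fin and slide it toward the drill guide until you feel the spring ball click into its notch, which brings the block under the guide's bush. Finish still gripping the fin with the ball in the notch: do not let go, and leave the other things on the table where they are.

Things in the scene. Friction and masses are not known exactly. Their poses are not given: they have to be found in the camera images.
- lime_block: Plain pale limewood block to be drilled, 38 x 62 x 36 mm (own x, y, z), loose on the table right of the slide. Origin: centre of its underside. It goes into the pocket with its long (y) side along the rail, either way round.
- lime_slab: Thinner limewood slab, 45 x 60 x 16 mm, loose near the block; NOT the one to load, leave it. Origin: centre of its underside.
- model_stand: Small wooden stand with a peg, 62 x 75 x 45 mm, bystander. Origin: centre of its underside.
- strop_tan: Brown leather strop block, 46 x 132 x 20 mm, bystander left of the slide. Origin: centre of its underside.
- slide_base: Fixed plywood board with the rail on it. Origin: under the rail's middle line and middle of its length, on the table. Own y runs along the rail, the way the carriage slides toward its notch; own z up. Board 140 mm wide (own x -50 to +90 mm) and 400 mm long, 12 mm thick; rail bars on it reach z = 34 mm, end blocks z = 40 mm.
- carriage (a joint): Carriage travel (m), 0 at the limit at own -y, growing toward the drill guide, limit 0.165; begins at 0 to 0.025. Friction about 1 N; stays where left. Within 6 mm of the notch (0.11 to 0.155 along) the spring ball pulls the carriage to the notch's centre, by up to about 6 N; about 14 N pushes it out. It runs freely from start to notch; the limit is 10 mm or more past the notch.
- pocket (a point): Centre of the pocket's floor on the carriage, 46 mm above the table; axes as slide_base (y along the rail). The pocket is 44 x 68 mm inside (own x, y), its walls 5 mm thick and 10 mm high, open above.
- grip_fin: Black upright fin on the carriage, behind the pocket (80 mm from the pocket's centre toward own -y). 12 mm thick (own x), 34 mm long (own y, along the rail), 50 mm tall; a flange 24 x 40 mm, 4 mm high is at its foot. Origin: centre of its foot, 46 mm above the table; top at 96 mm. Grip it across its thickness.
- bush_axis (a point): Point on the drill bush's axis at the height of the pocket's floor (46 mm above the table), axes as slide_base; fixed. With the ball in the notch, the pocket's centre is here.
- drill_guide: Dark post beside the rail (own x +53 to +80 mm) with an arm 30 mm wide along the rail reaching over it, and a brass bush; fixed. Origin: on the table under the bush, axes as slide_base. Bush's underside 94 mm, arm's top 114 mm (bush 117 mm) above the table; a seated block (top at 82 mm) passes under it.
Not all that is in view belongs to the job. Leave any orange look-alike of the lime_block alone.

How it is judged:
On the way:
1. the block sits in the pocket, let go, with the carriage still short of the notch (x of lime_block in the frame of pocket between -0.006 and 0.006 m and y of lime_block in the frame of pocket between -0.006 and 0.006 m and z of lime_block in the frame of pocket below 0.003 m and angle between lime_block's own z axis and vertical below 0.08 rad and angle between the y axis of lime_block and the y axis of pocket, either way round below 0.2 rad and contact force between the fingers and lime_block below 0.1 N and y of pocket in the frame of bush_axis below -0.02 m), for 0.2 s.
At the end, for the whole second after the job is handed in: The block lies flat in the pocket (origin within 6 mm of the pocket's centre each way, 3 mm in height, long side along the rail), not touched by the fingers; the carriage rests within 3 mm of the notch's centre; and the fingers still hold the fin (more than 4 N) (x of lime_block in the frame of pocket between -0.006 and 0.006 m and y of lime_block in the frame of pocket between -0.006 and 0.006 m and z of lime_block in the frame of pocket below 0.003 m and angle between lime_block's own z axis and vertical below 0.08 rad and angle between the y axis of lime_block and the y axis of pocket, either way round below 0.2 rad and contact force between the fingers and lime_block below 0.1 N and y of pocket in the frame of bush_axis between -0.003 and 0.003 m and contact force between the fingers and grip_fin above 4 N and velocity of joint carriage between -0.01 and 0.01 m/s); the arm keeps its last pose, push and grip.
It fails at once if the lime slab is moved more than 3 cm (distance of lime_slab from where it was at the start of the episode above 0.03 m).
It fails at once if the model stand is moved more than 3 cm (distance of model_stand from where it was at the start of the episode above 0.03 m).
It fails at once if the strop tan is moved more than 3 cm (distance of strop_tan from where it was at the start of the episode above 0.03 m).
It also fails if it takes over 48 s, if anything falls off the work surface, if the arm or the gripper's body presses on something with over 40 N, if the wrist force passes 120 N, or if a joint passes its speed limit or range.

### The arm

A 7-joint arm with a two-finger parallel gripper is mounted at the origin on a cart in front of the work surface, level with it; the furniture and walls round the work are solid. World frame = base frame: x ahead of the robot, y to its left, z up, the work surface at z = 0. Lengths are in m, angles in rad, forces in N, time in s.
With the tool pointing down it reaches from about 0.375 to 0.925 m from the base axis. Payload 3.1 kg.
Tool frame: the origin (TCP) lies between the finger pads; the fingertips stand 19 mm ahead of it and the grasp point (between the pads) is the TCP; z points along the fingers, y is the line along which they close (so a half turn about z gives the same grasp; the last joint's range is limited). The gripper opens to 85 mm and grips with 20 to 120 N. Pads are 22 mm wide; open, the fingers measure 114 mm over their backs; the gripper's body (76 mm by 85 mm) begins 54 mm behind the grasp point. The pads swing forward as they close: fully open they stand 13 mm farther back than shut.
Start: joints at [1.082, 0.383, 0.044, 1.598, -0.018, 1.161, -0.05], TCP at [0.248, -0.601, 0.25] pointing down, gripper open.
Joint ranges: [-2.61, 2.61], [-0.41, 2.15], [-1.48, 1.57], [0, 2.5], [-1.57, 4.71], [0.05, 1.97], [-2.85, 2.85]. Speed limits (rad/s): [2.79, 2.79, 3.14, 3.14, 3.14, 3.14, 3.14].

### API

Orientations are given as a unit quaternion [x, y, z, w].
In Python, from bench import move_ptp, movel, move_j, move_gripper, pause, inverse_kinematics, read_camera, camera_params, MotionError, sign_off, look_for, tip_of, read_time_s, read_qpos, read_joint_vel, read_effort, read_eef_pos, read_tcp_rot, read_ft_force, read_ft_torque, read_finger_gap, read_grasp_force gives the robot as it stands. Calls block until the motion is done:
- move_ptp(position, orientation): joint-space move of the TCP to a pose.
- movel(position, orientation=None, speed=0.15): straight line of the TCP; orientation=None keeps the orientation; speed is the mean speed in m/s.
- move_j(angles): joint-space move.
- move_gripper(opening, effort=None): finger opening in m; effort is the grip in N (None keeps the last); returns when the fingers have stopped.
- pause(seconds).
- inverse_kinematics(position, orientation): joint angles nearest the present ones, or None.
- read_camera(name): name is "scene" or "top"; returns the picture (480x640x3 uint8, red, green, blue); there is no depth.
- camera_params(name): a dict with "K" (3x3 intrinsics, pixels), "dist_coeffs" ([k1, k2, p1, p2, k3] as OpenCV has them; the pictures are not rectified), "camera_from_world" (4x4, takes a point from world to camera coordinates). Camera axes: x right, y down, z forward; pixel columns grow to the right and rows downward; lengths in m; the calibration is good to about 2 mm. A picture is of the moment at which its call begins. camera_params takes no time and is no camera call.
A pose or a line that the arm cannot do raises MotionError and nothing moves.
- sign_off(): hands the job in; it is judged then, once.
Trained networks look in the newest picture that a camera, given by its name, has taken for a name from the list of things; names that differ only in an ending like _2 or _b are one class to them, and where a whole thing is asked for, a point or a joint stands for the part that bears it (a point fixed in the world has none). Each returns a list of dicts, best first, with "confidence" (0 to 1); they miss things now and then, are a little off and sometimes report something else, mostly with a low value. They report only what shows in the picture. A call takes as long as a camera call. They do not tell look-alikes from the thing itself.
- look_for(camera, name): "at" ([column, row] in pixels, amid what is visible of it).
- tip_of(camera, name): "at" ([column, row] in pixels: a listed point, or the origin of a listed thing).
Readings, each from a call of its own:
- read_time_s(): time.
- read_qpos(): joint angles.
- read_joint_vel(): joint speeds.
- read_effort(): joint torques, N m.
- read_eef_pos(): TCP position.
- read_tcp_rot(): TCP orientation.
- read_ft_force(): force on the tool from outside, world axes, zero at the start.
- read_ft_torque(): the same for the moment, N m.
- read_finger_gap(): finger opening in m.
- read_grasp_force(): force on a finger pad.
Only numpy, scipy, OpenCV 4.12 (cv2) and the standard library are available. Lean on these libraries where they do the work, as an engineer would, in place of code of your own. Each camera call takes 0.05 s, during which the arm holds its last target. There are 200 camera calls.

## Working session

There is one attempt and no reset: what is moved stays moved. The work goes in short steps, each a Python script; the robot and the scene stay as the last script left them, time stands still between calls to the robot, and variables do not carry over. Pictures are saved under pics/ and viewed, at most 10 in all, crops included, and the job is handed in when it is done.

```bash
mkdir -p pics; ls; cat > h.py <<'E'
import numpy as np, cv2
from bench import *
def ray(cam,px):
    p=camera_params(cam);K=np.array(p["K"]);d=np.array(p["dist_coeffs"]);T=np.array(p["camera_from_world"])
    u=cv2.undistortPoints(np.array([[px]],float),K,d)[0,0]
    R=T[:3,:3];t=T[:3,3]
    return -R.T@t, R.T@np.array([u[0],u[1],1.])
def atz(cam,px,z):
    o,v=ray(cam,px);return o+v*(z-o[2])/v[2]
def tri(a,b):
    (o1,v1),(o2,v2)=ray("scene",a),ray("top",b)
    s=np.linalg.lstsq(np.c_[v1,-v2],o2-o1,rcond=None)[0]
    p,q=o1+s[0]*v1,o2+s[1]*v2
    return (p+q)/2,np.linalg.norm(p-q)
def proj(cam,P):
    p=camera_params(cam);T=np.array(p["camera_from_world"])
    return cv2.projectPoints(np.array(P,float).reshape(-1,3),cv2.Rodrigues(T[:3,:3])[0],T[:3,3],np.array(p["K"]),np.array(p["dist_coeffs"]))[0][:,0]
def snap(cam,f):
    im=read_camera(cam);cv2.imwrite("pics/"+f,im[...,::-1]);return im
E
python3 - <<'E'
from h import *
np.set_printoptions(precision=3,suppress=True)
for c in("scene","top"):
    snap(c,c+"0.png"); print(c,ray(c,(320,240)))
    for n in("lime_block","lime_slab","pocket","grip_fin","bush_axis","slide_base","drill_guide","model_stand","strop_tan"):
        print(n,*[(k,[(np.round(d["at"],1).tolist(),round(d["confidence"],2)) for d in f(c,n)[:3]]) for k,f in(("look",look_for),("tip",tip_of))])
print(read_time_s(), read_tcp_rot())
E
```

```text
pics
scene (array([-0.473, -0.937,  0.661]), array([ 0.681,  0.601, -0.419]))
lime_block ('look', [([330.5, 275.7], 0.88), ([387.5, 280.8], 0.85), ([360.2, 301.9], 0.65)]) ('tip', [([382.7, 286.7], 0.98), ([359.7, 312.8], 0.8), ([330.4, 286.0], 0.55)])
lime_slab ('look', [([422.1, 278.2], 0.87)]) ('tip', [([424.7, 283.1], 0.86)])
pocket ('look', [([283.8, 239.8], 0.55)]) ('tip', [([276.5, 235.4], 0.88)])
grip_fin ('look', [([292.5, 237.1], 0.47)]) ('tip', [([293.7, 245.7], 0.52)])
bush_axis ('look', [([258.5, 205.6], 0.73)]) ('tip', [([240.5, 220.8], 0.88)])
slide_base ('look', [([274.2, 244.1], 0.72)]) ('tip', [([264.3, 247.6], 0.75), ([200.3, 212.4], 0.6)])
drill_guide ('look', [([263.2, 203.2], 0.79)]) ('tip', [([247.4, 231.5], 0.88)])
model_stand ('look', [([504.3, 311.9], 0.77), ([284.5, 238.4], 0.61)]) ('tip', [])
strop_tan ('look', [([201.9, 211.0], 0.57)]) ('tip', [([199.9, 214.7], 0.6)])
top (array([ 0.239, -0.061,  1.539]), array([ 0.144,  0.006, -0.99 ]))
lime_block ('look', [([391.1, 227.1], 0.72), ([362.6, 249.6], 0.58), ([389.9, 258.6], 0.46)]) ('tip', [([386.0, 227.9], 0.74), ([387.3, 255.1], 0.71), ([190.5, 237.5], 0.66)])
lime_slab ('look', [([398.1, 199.3], 0.52)]) ('tip', [([397.8, 200.2], 0.79)])
pocket ('look', [([298.5, 240.1], 0.57)]) ('tip', [([288.0, 239.3], 0.56)])
grip_fin ('look', [([314.5, 239.5], 0.51)]) ('tip', [([315.0, 240.2], 0.46)])
bush_axis ('look', [([246.6, 238.3], 0.78), ([190.1, 237.6], 0.18)]) ('tip', [([245.9, 236.7], 0.86)])
slide_base ('look', [([287.7, 234.1], 0.96), ([399.8, 202.1], 0.49)]) ('tip', [([280.3, 238.1], 0.67)])
drill_guide ('look', [([250.1, 230.5], 0.73)]) ('tip', [([249.4, 236.6], 0.95)])
model_stand ('look', [([459.3, 199.9], 0.62)]) ('tip', [])
strop_tan ('look', [([188.4, 236.8], 0.86)]) ('tip', [([191.0, 237.4], 0.93), ([245.4, 236.5], 0.58), ([289.3, 238.0], 0.17)])
1.9 [ 0.981  0.194 -0.    -0.   ]
```

```bash
python3 - <<'E'
import cv2
a=cv2.imread("pics/scene0.png");b=cv2.imread("pics/top0.png")
cv2.imwrite("pics/c1.png",cv2.resize(a[170:350,170:450],None,fx=2.85,fy=2.85,interpolation=cv2.INTER_CUBIC))
cv2.imwrite("pics/c2.png",cv2.resize(b[160:310,220:420],None,fx=4,fy=4,interpolation=cv2.INTER_CUBIC))
E
```

```text
(no output)
```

View pics/c1.png

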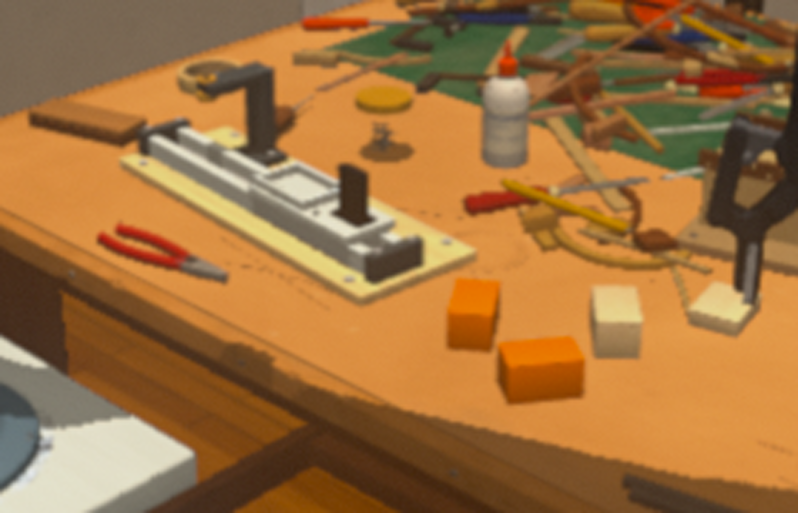

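View pics/c2.png

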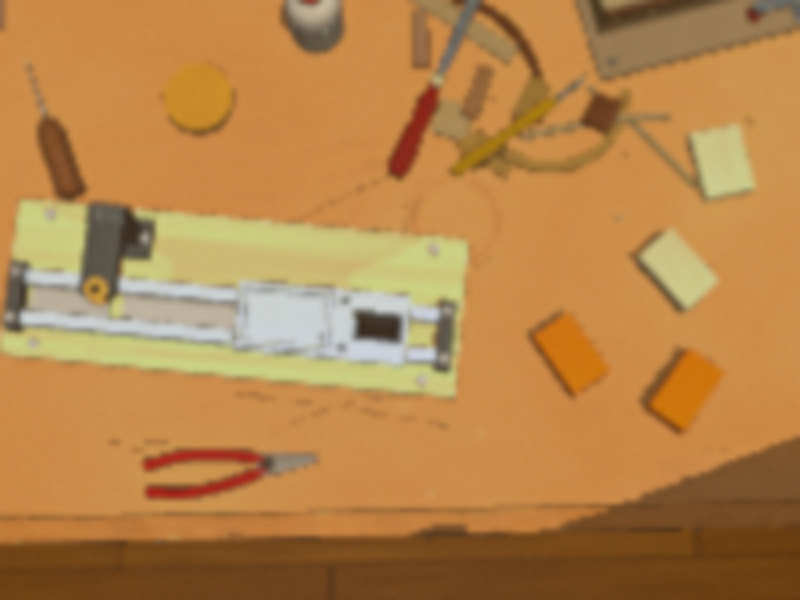

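View pics/scene0.png

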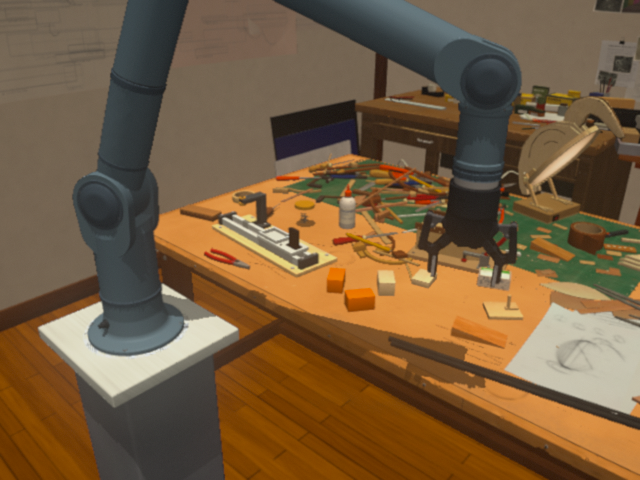

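The thing to load could be any of four. Three are ruled out:
- Orange look-alike at scene (336,280), top (362,249).
- Orange look-alike at scene (360,300), top (390,258).
- Thin pale slab at scene (424,280), top (400,201).

I choose the tall pale block at scene (386,283), top (390,227). The crops confirm it is pale and tall. The carriage sits at the robot's right end of the rail, with the black fin at scene (294,240), top (314,241). The guide is at top (246,235).

Next I'll fit silhouettes of the known shapes in both views.

```bash
cat > fit.py <<'E'
from h import *
from scipy.optimize import minimize
S=8
def box(x0,x1,y0,y1,z0,z1): return np.array([[x,y,z] for x in(x0,x1) for y in(y0,y1) for z in(z0,z1)])
def place(b,x,y,a,z=0):
    c,s=np.cos(a),np.sin(a);return b@np.array([[c,s,0],[-s,c,0],[0,0,1]])+[x,y,z]
def crop(im,win):
    u,v,w,h=win;return cv2.resize(im[v:v+h,u:u+w],None,fx=S,fy=S,interpolation=cv2.INTER_LINEAR)
def render(cam,boxes,win):
    m=np.zeros((win[3]*S,win[2]*S),np.uint8)
    for b in boxes:
        p=(proj(cam,b)-win[:2]+.5)*S-.5
        cv2.fillConvexPoly(m,cv2.convexHull(np.round(p*16).astype(np.int32)),1,shift=4)
    return m>0
def main_blob(m,at):
    n,l,st,ce=cv2.connectedComponentsWithStats(m.astype(np.uint8)); 
    i=min(range(1,n),key=lambda i:np.hypot(*(ce[i]-at)) if st[i,4]>300 else 1e9); return l==i
def fit(boxes,obs,x0,z=0,step=(.01,.01,.15),yaw=None):
    """obs: list of (cam,win,mask)"""
    def cost(q):
        P=[place(b,q[0],q[1],q[2] if yaw is None else yaw,z) for b in boxes]
        return sum((r^m).sum()/m.sum() for c,w,m in obs for r in[render(c,P,w)])
    n=3 if yaw is None else 2
    x=np.array(x0[:n],float)
    for k in(1,.3):
        r=minimize(cost,x,method="Nelder-Mead",options=dict(initial_simplex=np.vstack([x]+[x+k*step[i]*np.eye(n)[i] for i in range(n)]),xatol=1e-4,fatol=1e-4)); x=r.x
    return x,r.fun
E
python3 - <<'E'
from fit import *
np.set_printoptions(precision=4,suppress=True)
im={c:cv2.imread(f"pics/{c}0.png") for c in("scene","top")}
for c,pts in dict(scene=[(386,275),(386,291),(370,260),(292,236),(245,236),(292,246)],top=[(390,227),(385,240),(315,241),(300,222),(313,236),(288,239)]).items():
    h=cv2.cvtColor(im[c],cv2.COLOR_BGR2HSV); print(c,[h[v,u].tolist() for u,v in pts])
print("block",tri((386,283),(390,227)),atz("top",(390,227),.036))
for n,a,b in(("fin",(293.7,245.7),(315,240.2)),("pocket",(276.5,235.4),(288,239.3)),("bush",(240.5,220.8),(245.9,236.7)),("slab",(424.7,283.1),(397.8,200.2))): print(n,tri(a,b))
for p in((224.5,210),(337.5,220),(333.7,259.2),(220,248)): print("board",atz("top",p,.012))
E
```

```text
scene [[21, 104, 230], [17, 125, 149], [15, 179, 222], [15, 141, 65], [20, 60, 137], [12, 131, 66]]
top [[27, 85, 205], [16, 160, 204], [15, 105, 63], [27, 103, 204], [72, 6, 203], [85, 7, 209]]
block (array([ 0.4986, -0.294 ,  0.0178]), np.float64(0.005248579369830406)) [ 0.4973 -0.2932  0.036 ]
fin (array([ 0.4535, -0.0323,  0.0466]), np.float64(0.006092981662819916))
pocket (array([0.4648, 0.0545, 0.0444]), np.float64(0.009585990821578839))
bush (array([0.4728, 0.2033, 0.0424]), np.float64(0.0022852762101186353))
slab (array([ 0.6032, -0.3345, -0.0108]), np.float64(0.0028626042270989485))
board [0.576  0.2852 0.012 ]
board [ 0.5305 -0.114   0.012 ]
board [ 0.393  -0.0971  0.012 ]
board [0.4405 0.299  0.012 ]
```

```bash
cat > run1.py <<'E'
from fit import *
np.set_printoptions(precision=4,suppress=True)
im={c:cv2.imread(f"pics/{c}0.png") for c in("scene","top")}
def hsv(c,w): return cv2.cvtColor(crop(im[c],w),cv2.COLOR_BGR2HSV).astype(int)
vis=[]
def ov(c,w,m,B):
    i=crop(im[c],w)
    for k,col in((m,(0,255,0)),(render(c,B,w),(255,0,255))):
        cv2.drawContours(i,cv2.findContours(k.astype(np.uint8),0,2)[0],-1,col,1)
    vis.append(cv2.resize(i,(390,290)))
# block
wt=(375,212,32,30);ws=(370,262,34,40)
ht=hsv("top",wt);mt=main_blob((ht[...,1]<128)&(ht[...,2]>150),(15*S,15*S))
hs=hsv("scene",ws);ms=main_blob((hs[...,1]<152),(16*S,20*S))
B=[box(-.019,.019,-.031,.031,0,.036)]
best=None
for o,nm in(([("top",wt,mt),("scene",ws,ms)],"both"),([("top",wt,mt)],"top"),([("scene",ws,ms)],"scene")):
    r=min((fit(B,o,(.4986,-.294,a)) for a in(.8,-.8)),key=lambda r:r[1]); print("block",nm,*r); best=best or r[0]if best is None else best
P=[place(b,*best) for b in B];ov("top",wt,mt,P);ov("scene",ws,ms,P)
# fin
wt=(300,228,32,26);ws=(280,220,34,36)
ht=hsv("top",wt);mt=main_blob(ht[...,2]<125,(15*S,13*S))
hs=hsv("scene",ws);ms=main_blob(hs[...,2]<92,(14*S,17*S))
F=[box(-.006,.006,-.017,.017,0,.05),box(-.012,.012,-.02,.02,0,.004)]
for o,nm in(([("top",wt,mt),("scene",ws,ms)],"both"),([("top",wt,mt)],"top"),([("scene",ws,ms)],"scene")):
    r=fit(F,o,(.4535,-.0323),z=.046,yaw=-.113); print("fin",nm,*r)
    if nm=="both":P=[place(b,*r[0],-.113,.046) for b in F];ov("top",wt,mt,P);ov("scene",ws,ms,P)
np.save("fin.npy",r[0])
v=vis;cv2.imwrite("pics/fit1.png",np.vstack([np.hstack(v[:2]),np.hstack(v[2:])]))
E
python3 run1.py
```

```text
block both [ 0.4991 -0.2908 -0.8772] 0.27904297767568337
block top [ 0.5012 -0.2928  2.2364] 0.19086163855057114
block scene [ 0.4992 -0.2894 -0.896 ] 0.053256787983824376
fin both [ 0.453  -0.0306] 0.7754320120433849
fin top [ 0.4511 -0.0309] 0.20480404551201012
fin scene [ 0.4533 -0.0264] 0.5601170339215507
```

View pics/fit1.png

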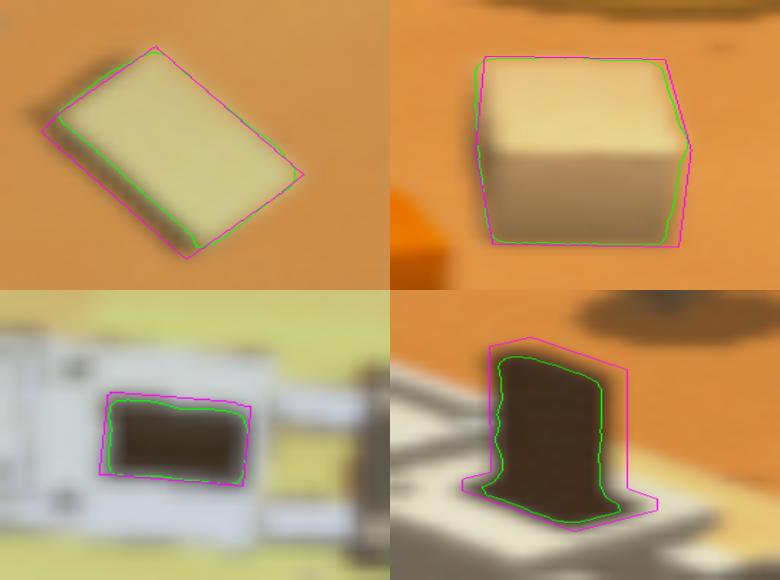

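```bash
sed -i 's/ht\[...,2\]<125/ht[...,2]<140/;s/hs\[...,2\]<92/hs[...,2]<140/;s/ws=(280,220,34,36)/ws=(284,220,22,32)/;s/(14\*S,17\*S)/(10*S,16*S)/' run1.py
python3 - <<'E'
s=open('run1.py').read()
s=s.replace('''for o,nm in(([("top",wt,mt),("scene",ws,ms)],"both"),([("top",wt,mt)],"top"),([("scene",ws,ms)],"scene")):
    r=min''','''print("topface",fit([box(-.019,.019,-.031,.031,.036,.036)],[("top",wt,mt)],(.4986,-.294,-.88)))
for o,nm in(([("scene",ws,ms)],"scene"),):
    r=min''')
s+='''
wt=(212,200,132,66);ht=hsv("top",wt)
mb=main_blob((ht[...,0]>19)&(ht[...,0]<36)&(ht[...,2]>150)|(ht[...,1]<60),(66*S,33*S))
mb=cv2.morphologyEx(mb.astype(np.uint8),cv2.MORPH_OPEN,np.ones((25,25)))
hull=cv2.convexHull(max(cv2.findContours(mb,0,2)[0],key=cv2.contourArea))
m=np.zeros_like(mb);cv2.fillConvexPoly(m,hull,1)
r=fit([box(-.05,.09,-.2,.2,.012,.012)],[("top",wt,m>0)],(.465,.09,-.113),step=(.01,.01,.03));print("board",r)
x,y,a=r[0];i=crop(im["top"],wt)
cv2.drawContours(i,[hull],-1,(0,255,0),1);q=render("top",[place(box(-.05,.09,-.2,.2,.012,.012),x,y,a)],wt)
cv2.drawContours(i,cv2.findContours(q.astype(np.uint8),0,2)[0],-1,(255,0,255),1)
i=cv2.resize(i,(780,390));cv2.imwrite("pics/fit2.png",np.vstack([i,cv2.resize(np.hstack(v[2:]),(780,200))]))
'''
open('run1.py','w').write(s)
E
python3 run1.py
```

```text
topface (array([ 0.4983, -0.291 , -0.8829]), np.float64(0.04629699674710644))
block scene [ 0.4992 -0.2894 -0.896 ] 0.053256787983824376Traceback (most recent call last):
  File "run1.py", line 27, in <module>
    r=fit(F,o,(.4535,-.0323),z=.046,yaw=-.113); print("fin",nm,*r)
  File "fit.py", line 26, in fit
    r=minimize(cost,x,method="Nelder-Mead",options=dict(initial_simplex=np.vstack([x]+[x+k*step[i]*np.eye(n)[i] for i in range(n)]),xatol=1e-4,fatol=1e-4)); x=r.x
    res = _minimize_neldermead(fun, x0, args, callback, bounds=bounds,
                               **options)
    fxr = func(xr)
    fx = function(np.copy(x), *(wrapper_args + args))
  File "fit.py", line 22, in cost
    return sum((r^m).sum()/m.sum() for c,w,m in obs for r in[render(c,P,w)])
  File "fit.py", line 22, in <genexpr>
    return sum((r^m).sum()/m.sum() for c,w,m in obs for r in[render(c,P,w)])
                                                             ~~~~~~^^^^^^^
  File "fit.py", line 12, in render
    p=(proj(cam,b)-win[:2]+.5)*S-.5
       ~~~~^^^^^^^
  File "h.py", line 16, in proj
    p=camera_params(cam);T=np.array(p["camera_from_world"])
ValueError: time passes only in moves, steps and waits
```

```bash
cat > h2.py <<'E'
E
python3 - <<'E'
s=open('h.py').read()
s=s.replace("from bench import *\n","from bench import *\nimport bench,functools\ncamera_params=functools.cache(bench.camera_params)\n")
open('h.py','w').write(s)
E
rm h2.py; python3 run1.py
```

```text
topface (array([ 0.4983, -0.291 , -0.8829]), np.float64(0.04629699674710644))
block scene [ 0.4992 -0.2894 -0.896 ] 0.053256787983824376
fin both [ 0.4518 -0.0312] 0.34277940489054926
fin top [ 0.4519 -0.0313] 0.09061733056447045
fin scene [ 0.449  -0.0296] 0.2297562342392827
board (array([ 0.4664,  0.0974, -0.116 ]), np.float64(0.01369956635695418))
```

View pics/fit2.png

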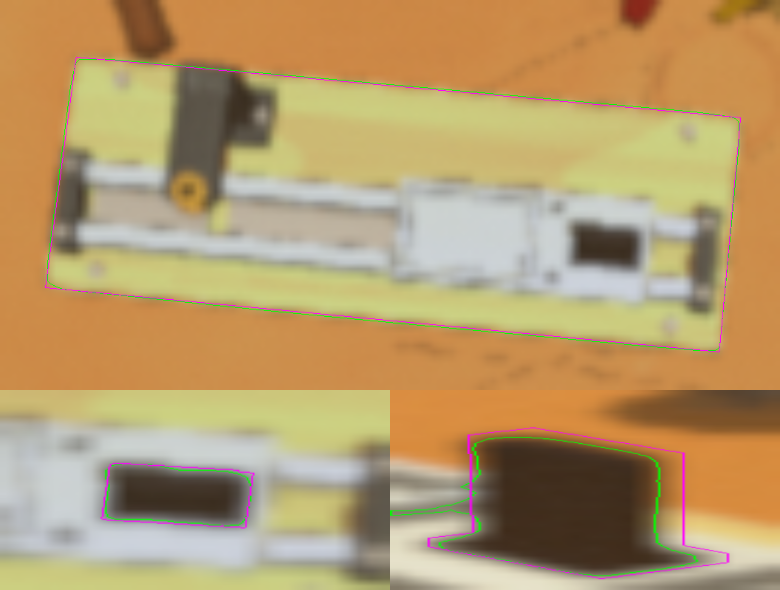

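The fits agree: the fin lies on the rail's middle line within 0.5 mm, and all heights match. Now I grasp the block.

```bash
cat >> h.py <<'E'
def down(th):
    f=(th+np.pi/2)/2;return [float(np.cos(f)),float(np.sin(f)),0.,0.]
BASE=np.array([.4664,.0974]);YAW=-.116
ex=np.array([np.cos(YAW),np.sin(YAW)]);ey=np.array([-np.sin(YAW),np.cos(YAW)])
FIN=BASE+ey*-.1294;POC=FIN+ey*.08
E
python3 - <<'E'
from h import *
np.set_printoptions(precision=4,suppress=True)
q=down(-.887);b=[.4986,-.2905]
print(inverse_kinematics([*b,.03],q),inverse_kinematics([*POC,.08],down(YAW)),inverse_kinematics([*POC,.08],down(YAW+np.pi)))
move_gripper(.06,40);print(read_time_s())
move_ptp([*b,.11],q);print(read_time_s())
movel([*b,.03],speed=.12);print(read_ft_force())
move_gripper(.02,40);print(read_time_s(),read_finger_gap(),read_grasp_force(),read_eef_pos())
movel([*b,.06],speed=.1);print(read_time_s(),read_finger_gap(),read_grasp_force(),read_ft_force())
E
```

```text
[ 0.6002  0.5427 -0.1738  1.9025  0.1378  0.7078 -0.541 ] [ 0.456   0.3714 -0.7204  2.1346  0.3571  0.7546 -0.611 ] [ 0.8605  0.6501 -1.2402  2.1213  0.7826  0.9473  2.1963]
2.275
3.8333
[-0.2352 -0.9403 -0.4044]
4.975 0.03683221628712798 42.619401812553406 [ 0.4998 -0.2911  0.0313]
5.425 0.037297956807392146 42.19171643257141 [ 0.268  -0.6152 -0.5735]
```

```bash
cat > run2.py <<'E'
from fit import *
np.set_printoptions(precision=4,suppress=True)
movel([.4986,-.2905,.15],speed=.25)
move_ptp([*POC,.125],down(YAW));pause(.15);t=read_eef_pos();print(read_time_s(),t,read_finger_gap())
im={c:snap(c,c+"1.png")[...,::-1] for c in("scene","top")}
z=t[2]-.0313; C=[]
for c in im:
    P=place(box(-.019,.019,-.031,.031,0,.036),t[0],t[1],YAW,z)
    u,v=(proj(c,P).min(0)-22).astype(int);w=(u,v,70,60);i=crop(im[c],w)
    q=lambda B,col:[cv2.polylines(i,[np.round(((proj(c,b)-w[:2]+.5)*S-.5)).astype(np.int32)],True,col,1) for b in B]
    r=lambda x,y,z,X,Y,Z:place(np.array([[-x,-y,z],[x,-y,z],[x,y,z],[-x,y,z]]),X,Y,YAW,Z)
    q([r(.019,.031,0,t[0],t[1],z),r(.019,.031,.036,t[0],t[1],z)],(255,0,255))
    q([r(.022,.034,.01,*POC,.046),r(.027,.039,.01,*POC,.046)],(0,255,0))
    C.append(cv2.resize(i,(400,343)))
cv2.imwrite("pics/c3.png",np.hstack(C))
E
python3 run2.py
```

```text
7.375 [0.4615 0.0465 0.1251] 0.03740727649210032
```

View pics/c3.png

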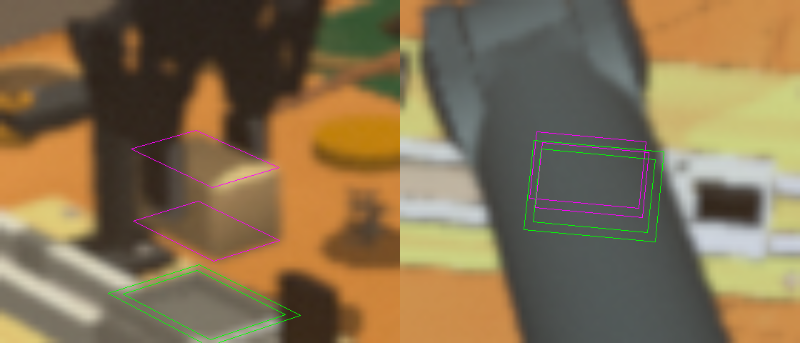

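In the scene view (left half) the held block's edges match the predicted box within about half a pixel. In the top view (right half) the arm hides it. I'll check the pocket overlay on the unoccluded first pictures.

```bash
python3 - <<'E'
from fit import *
C=[]
for c in("scene","top"):
    i0=cv2.imread(f"pics/{c}0.png");u,v=(proj(c,[*POC,.056])[0]-(25,22)).astype(int);w=(u,v,50,44);i=crop(i0,w)
    for x,y in((.022,.034),(.027,.039)):
        b=place(np.array([[-x,-y,0],[x,-y,0],[x,y,0],[-x,y,0]]),*POC,YAW,.056)
        cv2.polylines(i,[np.round(((proj(c,b)-w[:2]+.5)*S-.5)).astype(np.int32)],True,(0,255,0) if x<.025 else (255,0,255),1)
    C.append(i)
cv2.imwrite("pics/c4.png",np.hstack(C))
E
```

```text
(no output)
```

View pics/c4.png

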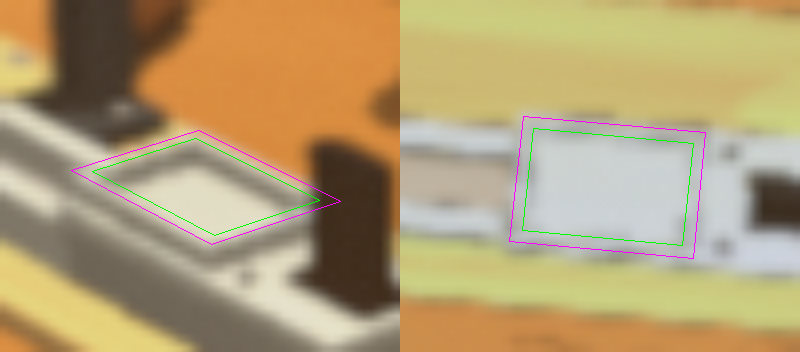

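```bash
python3 - <<'E'
from fit import *
np.set_printoptions(linewidth=200)
g=cv2.cvtColor(cv2.imread("pics/top0.png"),cv2.COLOR_BGR2GRAY).astype(np.float32)
def prof(along,z):
    s=np.arange(-.056,.0561,.002);o=np.linspace(-.015,.015,11)
    out=[]
    for k in s:
        P=[[*(POC+(ey*k+ex*j if along else ex*k+ey*j)),z] for j in o]
        p=proj("top",P).astype(np.float32);out.append(cv2.remap(g,p[:,:1],p[:,1:],cv2.INTER_LINEAR).mean())
    return list(zip((s*1000).round().astype(int).tolist(),np.round(out).astype(int).tolist()))
print(prof(1,.056));print(prof(0,.056))
print([ (n,proj("top",[*(POC+ey*d),.096])) for n,d in(("fin",-.08),)])
E
```

```text
[(-56, 195), (-54, 202), (-52, 204), (-50, 204), (-48, 205), (-46, 205), (-44, 203), (-42, 198), (-40, 193), (-38, 193), (-36, 192), (-34, 192), (-32, 198), (-30, 202), (-28, 206), (-26, 207), (-24, 208), (-22, 208), (-20, 208), (-18, 208), (-16, 208), (-14, 207), (-12, 207), (-10, 207), (-8, 207), (-6, 207), (-4, 207), (-2, 207), (0, 207), (2, 208), (4, 208), (6, 208), (8, 207), (10, 207), (12, 208), (14, 207), (16, 207), (18, 207), (20, 208), (22, 208), (24, 208), (26, 207), (28, 203), (30, 196), (32, 187), (34, 185), (36, 187), (38, 182), (40, 174), (42, 171), (44, 172), (46, 174), (48, 177), (50, 179), (52, 180), (54, 180), (56, 180)]
[(-56, 152), (-54, 162), (-52, 179), (-50, 192), (-48, 197), (-46, 198), (-44, 196), (-42, 194), (-40, 192), (-38, 191), (-36, 188), (-34, 183), (-32, 173), (-30, 169), (-28, 172), (-26, 177), (-24, 188), (-22, 192), (-20, 197), (-18, 203), (-16, 206), (-14, 208), (-12, 208), (-10, 208), (-8, 208), (-6, 207), (-4, 207), (-2, 207), (0, 207), (2, 207), (4, 207), (6, 207), (8, 208), (10, 208), (12, 208), (14, 207), (16, 204), (18, 197), (20, 188), (22, 181), (24, 181), (26, 180), (28, 173), (30, 169), (32, 175), (34, 180), (36, 183), (38, 183), (40, 183), (42, 182), (44, 181), (46, 181), (48, 182), (50, 182), (52, 183), (54, 185), (56, 186)]
[('fin', array([[313.72571684, 239.36530106]]))]
```

The pocket's profile in the top view is symmetric about my estimate within about 1 mm. I'll lower the block with force checks.

```bash
python3 - <<'E'
from h import *
np.set_printoptions(precision=3,suppress=True)
q=down(YAW)
for z in(.09,.084,.080,.0775,.0765):
    movel([*POC,z],q,speed=.06); f=read_ft_force();print(z,f,read_ft_torque(),read_eef_pos())
    if abs(f[2])>6 or np.hypot(f[0],f[1])>6: break
print(read_time_s(),read_finger_gap())
E
```

```text
0.09 [-0.145  0.413 -0.494] [-0.015  0.026  0.076] [0.461 0.049 0.09 ]
0.084 [-1.198  0.439 -0.951] [-0.001  0.027 -0.036] [0.461 0.048 0.084]
0.08 [-0.289 -0.588 -1.349] [-0.012 -0.02  -0.005] [0.46  0.048 0.08 ]
0.0775 [ 1.129  0.465 -1.762] [0.016 0.042 0.005] [0.461 0.048 0.077]
0.0765 [-1.744 -0.6    5.493] [-0.018  0.542 -0.052] [0.461 0.048 0.077]
9.2083 0.037536293654214466
```

```bash
python3 - <<'E'
from fit import *
np.set_printoptions(precision=3,suppress=True)
move_gripper(.058);print(read_finger_gap(),read_grasp_force());pause(.3)
movel([*POC,.14],down(YAW),speed=.15);
movel([*FIN,.14],down(YAW),speed=.2);pause(.1);print(read_time_s(),read_ft_force())
C=[]
for c in("scene","top"):
    i0=snap(c,c+"2.png")[...,::-1];u,v=(proj(c,[*POC,.056])[0]-(25,22)).astype(int);w=(u,v,50,44);i=crop(i0,w)
    for x,y,z in((.019,.031,.082),(.027,.039,.056)):
        b=place(np.array([[-x,-y,0],[x,-y,0],[x,y,0],[-x,y,0]]),*POC,YAW,z)
        cv2.polylines(i,[np.round(((proj(c,b)-w[:2]+.5)*S-.5)).astype(np.int32)],True,(0,255,0) if x<.025 else (255,0,255),1)
    C.append(i)
cv2.imwrite("pics/c5.png",np.hstack(C))
E
```

```text
0.0579075912712907 0.0
11.0667 [-0.915  0.241  0.811]
```

View pics/c5.png

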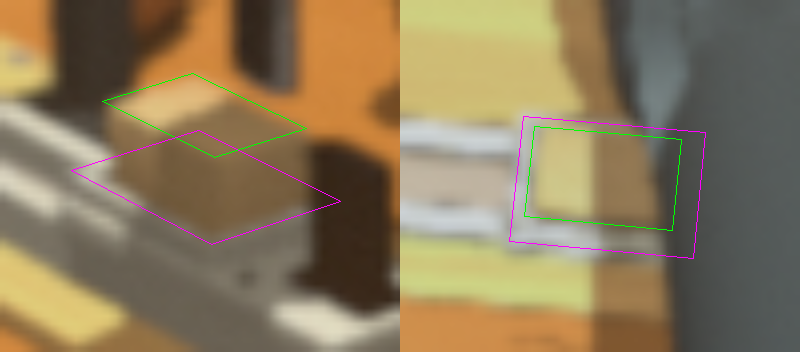

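The block lies flat in the pocket: its top matches the predicted outline at 82 mm, in scene around (276,228) and in top around (286,237). Now the fin.

```bash
python3 - <<'E'
from fit import *
np.set_printoptions(precision=3,suppress=True)
i=cv2.cvtColor(cv2.imread("pics/top0.png"),cv2.COLOR_BGR2HSV).astype(int);w=i[222:244,232:258]
m=(w[...,1]>150)&(w[...,2]>110)&(w[...,0]<26);v,u=np.nonzero(m);print(m.sum(),u.mean()+232,v.mean()+222)
b=atz("top",(u.mean()+232,v.mean()+222),.117)[:2];print("bush in base",(b-BASE)@ex,(b-BASE)@ey)
move_gripper(.05,60)
movel([*FIN,.077],down(YAW),speed=.12);print(read_ft_force())
move_gripper(.0,60);print(read_time_s(),read_finger_gap(),read_grasp_force(),read_ft_force(),read_ft_torque(),read_eef_pos())
E
```

```text
27 243.8148148148148 232.1851851851852
bush in base -0.000870929835561726 0.09959676118723125
[ 1.516 -0.233  0.536]
12.525 0.011457132143620275 59.233349561691284 [-4.043  0.402  7.948] [ 0.121  0.904 -0.028] [ 0.45  -0.031  0.078]
```

```bash
cat > run3.py <<'E'
from h import *
q=down(YAW)
def go(d,sp=.03):
    movel([*(FIN+ey*d),.077],q,speed=sp)
    f=np.mean([read_ft_force() for _ in range(6)],0);p=np.mean([read_eef_pos()[:2] for _ in range(6)],0)
    return f@np.r_[ey,0],(p-FIN)@ey,f@np.r_[ex,0],f[2]
E
python3 - <<'E'
from run3 import *
for d in(.03,.08,.125):
    print(d,np.round(go(d,.08),4),round(read_time_s(),2),read_finger_gap())
for d in np.arange(.129,.162,.0015):
    r=go(d);print(round(d,4),np.round(r,4),round(read_time_s(),2))
    if r[0]<-7 : break
E
```

```text
0.03 [ 0.3099  0.0305 -5.4793  8.6355] 13.05 0.011373227994581476
0.08 [ 0.8439  0.0805 -4.5544  5.8646] 13.82 0.011595542400902643
0.125 [ 3.8762  0.1257 -3.4448  5.2759] 14.54 0.011463323869933274
0.129 [-2.9528  0.1293 -4.9303  6.8821] 14.82
0.1305 [ 2.4687  0.1308 -4.0179  5.56  ] 15.07
0.132 [ 0.7622  0.1322 -3.9565  4.8657] 15.32
0.1335 [-1.8034  0.1337 -4.7984  5.9843] 15.57
0.135 [-0.199   0.1353 -5.3778  6.1171] 15.82
0.1365 [ 4.2741  0.1367 -4.0854  5.4278] 16.07
0.138 [-1.8432  0.1382 -4.      6.1378] 16.32
0.1395 [ 0.2885  0.1398 -4.8684  7.1657] 16.57
0.141 [ 1.7202  0.1413 -5.2723  4.0603] 16.82
0.1425 [ 0.4917  0.1427 -6.0919  6.2425] 17.07
0.144 [ 1.6185  0.1448 -5.0172  5.4145] 17.32
0.1455 [ 1.2677  0.1467 -4.6534  4.7585] 17.57
0.147 [ 4.1307  0.1497 -4.2003  3.8031] 17.82
0.1485 [ 2.4856  0.1502 -5.7231  5.4364] 18.07
0.15 [-0.335   0.1504 -5.4087  7.6977] 18.32
0.1515 [-1.24    0.151  -6.5689  7.9854] 18.57
0.153 [-4.511   0.1513 -5.9162  9.14  ] 18.82
0.1545 [-5.9449  0.1515 -6.6204 12.5191] 19.07
0.156 [-8.3026  0.1516 -7.1423 12.4662] 19.32
```

The ball pulled the carriage forward between 0.144 and 0.1497, and past that point the force turned against the motion. The notch centre is therefore at about 0.1503, which agrees with the bush seen in the picture (0.149). I'll ease the push off, check, and hand in.

```bash
python3 - <<'E'
from run3 import *
for d in(.152,.1503): print(d,np.round(go(d,.02),4))
pause(.4);print(np.round(go(.1503),4),read_finger_gap(),read_grasp_force(),read_time_s())
for c in("scene","top"):
    snap(c,c+"3.png");r=[(n,tip_of(c,n)[:1],look_for(c,n)[:1]) for n in("lime_block","pocket")];print(c,r)
P=[*(POC+ey*.1503)]
import fit as F
i0=cv2.imread("pics/scene3.png");u,v=(proj("scene",[*P,.056])[0]-(40,33)).astype(int);w=(u,v,80,66);i=F.crop(i0,w)
for x,y,z in((.019,.031,.082),(.027,.039,.056)):
    b=F.place(np.array([[-x,-y,0],[x,-y,0],[x,y,0],[-x,y,0]]),*P,YAW,z)
    cv2.polylines(i,[np.round(((proj("scene",b)-w[:2]+.5)*8-.5)).astype(np.int32)],True,(0,255,0) if x<.025 else (255,0,255),1)
cv2.imwrite("pics/c6.png",i)
E
```

```text
0.152 [-2.1831  0.1511 -5.223   9.6301]
0.1503 [ 0.9043  0.1506 -5.0843  8.0495]
[ 0.3306  0.1506 -5.6843  6.9952] 0.011424415054687552 59.34558928012848 20.575
scene [('lime_block', [{'at': [361.3, 309.6], 'confidence': 0.79}], [{'at': [332.7, 277.0], 'confidence': 0.74}]), ('pocket', [{'at': [243.3, 223.2], 'confidence': 0.56}], [{'at': [251.7, 227.0], 'confidence': 0.92}])]
top [('lime_block', [{'at': [388.0, 256.1], 'confidence': 0.56}], [{'at': [239.5, 235.2], 'confidence': 0.65}]), ('pocket', [{'at': [242.6, 235.0], 'confidence': 0.45}], [])]
```

View pics/c6.png

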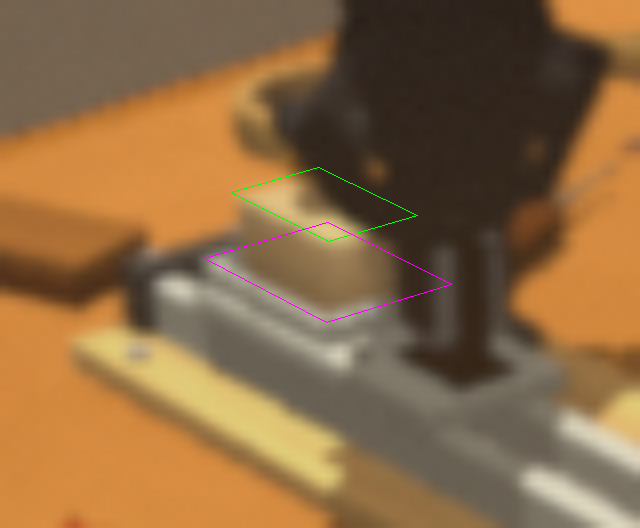

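The scene crop shows the block flat in the pocket under the guide, around scene (248,222), with its top close to the predicted outline. The fingers are holding the fin. Handing in.

```bash
python3 -c "
from bench import *
print(sign_off())"
```

```text
the job is handed in; nothing more can be done
None
```

I handed the job in at about 21 s of the 48 s: the block is seated and released in the pocket, the carriage rests at the notch (along-rail force near zero), and the fin is still gripped at about 59 N; the sign-off returned no verdict.

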